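# Press a leaning wax slab down onto the stops of a trimming jig

## Task

Take the cream wax slab out of the drying rack and lean it in the trimming jig, its foot on the brass sprung plunger between the blue cheeks and its broad face flat on the sloping backrest, and let go so that it rests there by itself. Then press down on its top edge, along the slope, until the plunger gives way and the slab sits firmly on both red hard stops, and finish while still holding it pressed there, without crushing the wax. Leave the other two slabs and the glass jug where they are.

Things in the scene. Friction and masses are not known exactly. Their poses are not given: they have to be found in the camera images.
- cream_slab: the slab to work on: cream-white wax slab, 22 thick (its x) x 80 wide (its y) x 140 tall (its z) mm, about 0.22 kg; stands upright on its 22 x 80 edge in one of the rack's three slots. Origin: centre of its underside.
- cream_slab_center (a point): centre of the cream slab, 70 mm above its underside. In the cradle's frame it is at x = 11, y = 0, z = 84 mm when the slab leans on the free plunger, and z = 70 when the slab sits on the stops; the slab's thickness lies along cradle x.
- honey_slab: honey-yellow wax slab, 22 thick (its x) x 80 wide (its y) x 140 tall (its z) mm, about 0.22 kg; stands upright on its 22 x 80 edge in one of the rack's three slots. Origin: centre of its underside. Leave alone.
- rust_slab: rust-red wax slab, 22 thick (its x) x 80 wide (its y) x 140 tall (its z) mm, about 0.22 kg; stands upright on its 22 x 80 edge in one of the rack's three slots. Origin: centre of its underside. Leave alone.
- rack: fixed wooden drying rack, base 120 (its x) x 270 (its y) x 12 mm; slots at its y = -85, 0, +85 mm, 26 mm wide between walls 100 mm long that rise to 47 mm above the table, open at the ends. Slabs stand on the base, thickness along the rack's y, and show 105 mm above the walls. Origin: centre of its underside.
- jig: fixed trimming jig: plywood base 170 x 150 x 12 mm carrying an aluminium backrest (8 mm thick, 104 wide) that leans 20 degrees from vertical, top towards jig -x. Origin: centre of its underside; at zero yaw its x points away from the robot, and its yaw is within 0.35 rad of that.
- cradle: the jig's sloping cradle. Origin: on the backrest's face, midway between the cheeks, level with the red stops' tops, 45 mm above the table. z runs up the slope, x straight out of the backrest's face (away from the robot and up), y across. Backrest ends at z = 90 mm; blue cheeks (inner faces y = +-44) are 30 deep in x and end at z = 60. Front (+x) open; gravity keeps a slab against backrest and plunger.
- stops: the two red hard stops, fixed blocks 30 x 22 x 14 mm centred at cradle y = +-33, their tops at cradle z = 0; same frame as the cradle
- plunger (a joint): travel of the brass sprung plunger down the slope (cradle -z), m: 0 free, 0.014 when the slab meets the stops (own end at 0.018). Spring 4 N at 0, 9 N at 0.014; a slab's weight (about 2 N) does not move it. A push of 12 to 25 N in all holds the slab well on the stops; 45 N or more on the stops counts as crushing.
- plunger_top (a point): centre of the plunger's pad (22 x 36 mm), at cradle x = 12, y = 0, z = 14 mm when free
- jug: empty glass jug with a handle, 110 mm across, 105 tall, standing near the rack and the jig, on their far side. Leave alone. Origin: centre of its underside.

How it is judged:
On the way:
1. the cream slab leans in the jig by itself on the free plunger, face on the backrest, untouched by the robot (x of cream_slab_center in the frame of cradle between 0.006 and 0.016 m and y of cream_slab_center in the frame of cradle between -0.007 and 0.007 m and angle between the x axis of cream_slab and the x axis of cradle, either way round below 0.08 rad and angle between the z axis of cream_slab and the z axis of cradle, either way round below 0.08 rad and contact force between cream_slab and the fingers below 0.1 N and contact force between cream_slab and the arm below 0.1 N and z of cream_slab_center in the frame of cradle between 0.079 and 0.088 m and value of joint plunger below 0.004 m and linear speed of cream_slab below 0.02 m/s and contact force between cream_slab and cradle above 0.05 N), for 0.3 s.
At the end, for the whole second after the job is handed in: The robot presses on the cream slab (over 5 N); its centre is at cradle z = 67 to 72.5 mm, plunger in at least 11.5 mm, 1 to 45 N on the red stops; centre within 7 mm sideways and 5 mm of its place off the backrest; face parallel within 0.08 rad, edge along the slope within 0.05 rad; at rest (x of cream_slab_center in the frame of cradle between 0.006 and 0.016 m and y of cream_slab_center in the frame of cradle between -0.007 and 0.007 m and angle between the x axis of cream_slab and the x axis of cradle, either way round below 0.08 rad and angle between the z axis of cream_slab and the z axis of cradle, either way round below 0.05 rad and z of cream_slab_center in the frame of cradle between 0.067 and 0.0725 m and value of joint plunger above 0.0115 m and contact force between cream_slab and stops between 1 and 45 N and linear speed of cream_slab below 0.02 m/s and (contact force between cream_slab and the fingers above 5 N or contact force between cream_slab and the arm above 5 N)); the arm keeps its last pose, push and grip.
It fails at once if another slab or the jug was moved by more than 25 mm (distance of any of honey_slab, rust_slab, jug from where it was at the start of the episode above 0.025 m).
It fails at once if a wax slab left in the rack was tipped over (angle between any of honey_slab, rust_slab's own z axis and vertical above 0.4 rad).
It also fails if it takes over 58 s, if anything falls off the work surface, if the arm or the gripper's body presses on something with over 40 N, if the wrist force passes 120 N, or if a joint passes its speed limit or range.

## Robot

A 6-joint arm with a two-finger parallel gripper is mounted at the origin on the work surface. World frame = base frame: x ahead of the robot, y to its left, z up, the work surface at z = 0. Lengths are in m, angles in rad, forces in N, time in s.
With the tool pointing down it reaches from about 0.325 to 0.775 m from the base axis. Payload 5.5 kg.
Tool frame: the origin (TCP) lies between the finger pads; the fingertips stand 8 mm ahead of it and the grasp point (between the pads) lies 11 mm behind it; x points along the fingers, y is the direction in which the jaws open and shut, and the axes are right-handed (so a half turn about x gives the same grasp; the last joint's range is limited). The gripper opens to 88 mm and grips with 3 to 60 N. Pads are 20 mm wide; open, the fingers measure 115 mm over their backs; the gripper's body (75 mm by 178 mm) begins 61 mm behind the grasp point.
Start: joints at [-1.223, 0.091, 1.231, -0, 1.82, -0.057], TCP at [0.236, -0.552, 0.197] pointing down, gripper open.
Joint ranges: [-2.87, 2.87], [-0.86, 2.18], [0.17, 2.46], [-1.51, 4.65], [0.06, 2.69], [-2.65, 2.65]. Speed limits (rad/s): [2.57, 2.57, 3.01, 3.14, 3.14, 3.14].

## Interface

Orientations are given as a unit quaternion [w, x, y, z].
In Python, from bench import monitor, capture, ctrl gives the robot as it stands.
- The arm moves only by the tool step_arm, never from a script. Its argument "increments" is a list of rows, each a list of 7 numbers: the shift along the world's x, y, z in units of 50 mm (1.0 is 50 mm), then the turn, a rotation vector about the world's x, y, z in units of 8 degrees (1.0 is 8 degrees), then the closure in counts, from 0 (fully open) to 255 (shut). A call has 1 to 10 rows; each row shifts and turns the commanded pose from where the row before left it; what a row does not reach is not made up. A row lasts 1/8 s, in which the tool goes at most 62.5 mm and 10.7 degrees, less where a joint would pass 70% of its speed; a pose out of reach is approached as far as the arm can. A call is refused whole if a number of a shift passes 1 or a number of a turn 1, either way. A call with a gripper value outside its range is refused whole. The fingers move at their own pace and stop on an object; the grip force is fixed at half the most. Time passes only in rows, so rows that do not move let the fingers close. It gives the time, the measured TCP pose, the force and the opening at its end, in the units of the state.
- monitor.get_state(): the state, without advancing time (a new reading comes with each control period).
- capture(name): name is "side" or "top"; returns a dict with "color" (480x640x3 uint8, blue, green, red), "fx", "fy", "cx", "cy" (pixels), "dist" ([k1, k2, p1, p2, k3] as OpenCV has them; the pictures are not rectified), "rvec" (rotation vector, rad) and "tvec" (3), from world to camera coordinates, as OpenCV has them. Camera axes: x right, y down, z forward; pixel columns grow to the right and rows downward; lengths in m; the calibration is good to about 2 mm. A picture is of the moment at which its call begins. There is no depth.
- ctrl.job_done(): hands the job in, once; it reports no verdict.
The state is a dict: "time": time; "joints": joint angles; "qvel": joint speeds; "joint_torque": joint torques, N m; "tool_pos": TCP position; "tool_rot": TCP orientation; "contact_force": force on the tool from outside, world axes, zero at the start; "ft_torque": the same for the moment, N m; "width": finger opening in m.
Only numpy, scipy, OpenCV 4.12 (cv2) and the standard library are available. Lean on these libraries where they do the work, as an engineer would, in place of code of your own. Each camera call takes 0.05 s, during which the arm holds its last target. There are 200 camera calls.

## Working session

There is one attempt and no reset: what is moved stays moved. The work goes in short steps, Python scripts to look and compute and a tool call to move; the robot and the scene stay as the last step left them, time stands still between calls to the robot, and variables do not carry over. Pictures are saved under pics/ and viewed, about 8 in all and at most 12, crops included, and the job is handed in when it is done.

Besides the shell and the picture viewer there is one more tool, called after "Call:" by a JSON object that holds its "fn" and its "kwargs". step_arm: Moves the arm, as the interface text tells. Its arguments: {"type":"object","properties":{"increments":{"type":"array"}},"required":["increments"]}

```bash
mkdir -p pics; ls
python3 - <<'E'
from bench import monitor,capture
import cv2,pickle
d={}
for n in("side","top"):
    c=capture(n);d[n]=c;cv2.imwrite(f"pics/{n}0.png",c["color"])
    print(n,{k:c[k] for k in c if k!="color"})
pickle.dump(d,open("cap0.pkl","wb"))
print(monitor.get_state())
E
```

```text
pics
side {'fx': 512.9005004062777, 'fy': 512.9005004062777, 'cx': 319.4341036546826, 'cy': 243.6522388197256, 'dist': array([-0.05127301,  0.        ,  0.        ,  0.        ,  0.        ]), 'rvec': array([ 2.05685273, -0.38030953,  0.24450996]), 'tvec': array([-0.57265731,  0.19863123,  0.67125669])}
top {'fx': 464.5288662374394, 'fy': 464.5288662374394, 'cx': 319.0612222461926, 'cy': 235.31709437541028, 'dist': array([0.00696051, 0.        , 0.        , 0.        , 0.        ]), 'rvec': array([ 2.17040825, -2.23502493,  0.08347161]), 'tvec': array([0.03464327, 0.59797913, 1.02713161])}
{'time': 0.1, 'joints': array([-1.22265106e+00,  9.18046130e-02,  1.23176370e+00, -2.00102970e-05,
        1.81979166e+00, -5.66823507e-02]), 'qvel': array([ 0.00069651,  0.00120833, -0.00316813, -0.00112769,  0.00024179,
       -0.00062087]), 'joint_torque': array([ 2.51810838e-03, -4.47857702e+01, -4.07568848e+01,  7.00967177e-02,
        2.84593692e-02, -1.24202820e-04]), 'tool_pos': array([ 0.23621201, -0.55121067,  0.19570839]), 'tool_rot': array([-0.14153384, -0.69257317, -0.14276828,  0.69276821]), 'contact_force': array([ 0.01606359, -0.699909  , -0.17122168]), 'ft_torque': array([ 0.00848085, -0.011783  , -0.02595692]), 'width': 0.0876456122020521}
```

View pics/top0.png

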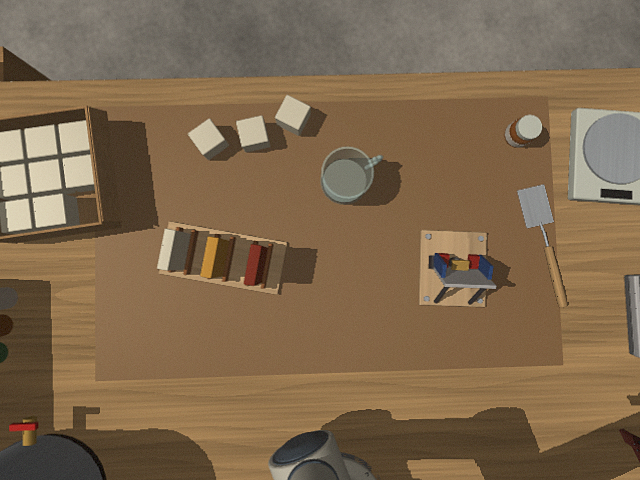

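View pics/side0.png

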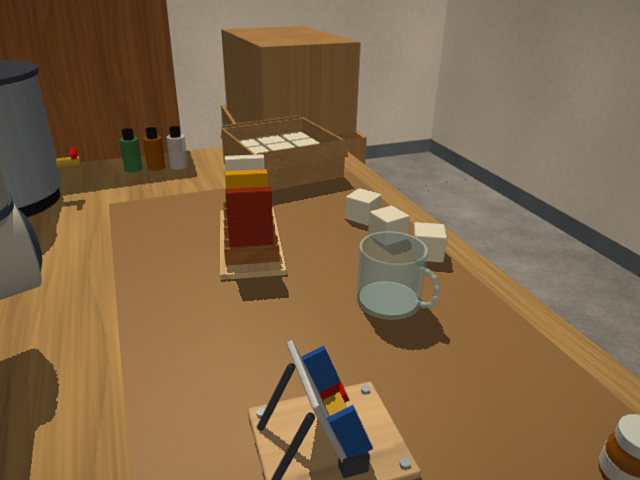

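The top view shows the cream slab at about (172,250) at the rack's left end, with honey and rust next to it. The jug is at (348,175). The jig base spans about (420–487, 230–306), with the backrest near (468,278). The side view shows the cream slab farthest away, at (245,162), and the jig at (330,420).

```bash
cat > h.py <<'E'
import numpy as np,cv2
def cam(c):
    K=np.array([[c["fx"],0,c["cx"]],[0,c["fy"],c["cy"]],[0,0,1.]])
    R=cv2.Rodrigues(np.array(c["rvec"]))[0]; return K,np.array(c["dist"]),R,np.array(c["tvec"])
def plane(c,px,z):
    K,D,R,t=cam(c)
    p=cv2.undistortPoints(np.array(px,float).reshape(-1,1,2),K,D).reshape(-1,2)
    d=np.c_[p,np.ones(len(p))]@R; o=-R.T@t
    return o+d*((z-o[2])/d[:,2])[:,None]
def proj(c,P):
    K,D,R,t=cam(c)
    return cv2.projectPoints(np.array(P,float).reshape(-1,3),R,t,K,D)[0].reshape(-1,2)
E
python3 - <<'E'
import pickle,numpy as np,cv2
from h import *
d=pickle.load(open("cap0.pkl","rb"));c=d["top"];im=c["color"]
hsv=cv2.cvtColor(im,cv2.COLOR_BGR2HSV)
for n,(x,y) in dict(mat=(380,300),jig=(430,290),jig2=(455,240),rack=(200,275),cream=(172,250),creamlow=(170,265),honey=(212,258),rust=(255,265),grey=(468,280),rackwall=(188,252),blue=(485,267),brass=(460,265)).items(): print(n,hsv[y,x],im[y,x])
cv2.imwrite("pics/zoom.png",np.hstack([cv2.resize(im[210:310,150:300],None,fx=2.66,fy=2.66,interpolation=2),cv2.resize(im[220:320,400:550],None,fx=2.66,fy=2.66,interpolation=2)]))
E
```

```text
mat [ 15 121 131] [ 69 101 131]
jig [ 17  99 177] [108 146 177]
jig2 [ 16 103 179] [107 145 179]
rack [ 17 144 174] [ 76 131 174]
cream [17 62 78] [59 70 78]
creamlow [24 46 77] [63 74 77]
honey [ 18 172 191] [ 62 139 191]
rust [  6 177 124] [ 38  54 124]
grey [11 21 95] [87 90 95]
rackwall [ 13 142  77] [34 53 77]
blue [110 124  82] [82 56 42]
brass [ 20 149 154] [ 64 123 154]
```

View pics/zoom.png

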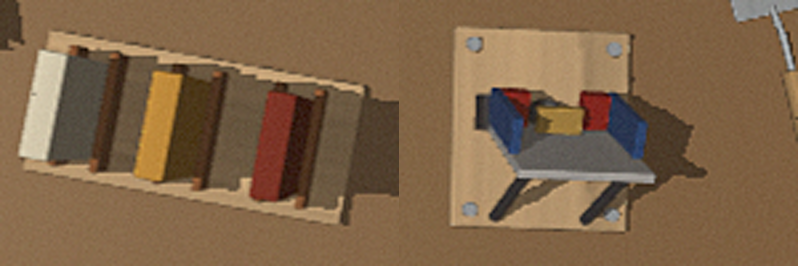

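Run:
```python
import pickle,numpy as np,cv2
from h import *
from scipy.spatial.transform import Rotation as Ro
d=pickle.load(open("cap0.pkl","rb"));c=d["top"];im=c["color"]
hsv=cv2.cvtColor(im,cv2.COLOR_BGR2HSV)
def quad(mask,box,z,name):
    m=np.zeros_like(mask);x0,y0,x1,y1=box;m[y0:y1,x0:x1]=mask[y0:y1,x0:x1]
    cs=cv2.findContours(m,cv2.RETR_EXTERNAL,cv2.CHAIN_APPROX_NONE)[0]
    k=max(cs,key=cv2.contourArea); P=plane(c,k.reshape(-1,2),z)[:,:2].astype(np.float32)
    r=cv2.minAreaRect(P*1000); b=cv2.boxPoints(r); print(name,"centre",np.round(r[0],1),"size",np.round(r[1],1),"ang",round(r[2],2)); return r
V=hsv[...,2];S=hsv[...,1]
q=lambda lo,hi:cv2.inRange(hsv,lo,hi)
quad(q((10,0,150),(40,95,255)),(150,220,200,280),.152,"cream")
quad(q((14,130,150),(24,255,255)),(195,230,235,285),.152,"honey")
quad(q((0,150,90),(10,255,255)),(240,235,275,295),.152,"rust")
quad(q((10,60,155),(24,112,255)),(410,220,492,315),.012,"jig")
quad(q((10,60,145),(24,160,255)),(150,215,295,298),.012,"rack")
R=Ro.from_quat([-0.69257317,-0.14276828,0.69276821,-0.14153384]).as_matrix();print(R)
# side view: stops / brass
```

```text
cream centre [573.4 317.9] size [21.2 80.3] ang 78.12
honey centre [555.5 235.1] size [20.8 78.1] ang 78.4
rust centre [538.2 151.9] size [21.  78.7] ang 78.09
jig centre [ 516.4 -281.4] size [147.6 167.5] ang 86.06
rack centre [509.8 244.9] size [269.4  24.8] ang 78.14
[[-6.21150893e-04  3.93855251e-01 -9.19172266e-01]
 [ 1.65467053e-03 -9.19170781e-01 -3.93855733e-01]
 [-9.99998438e-01 -1.76557110e-03 -8.07569264e-05]]
```

```bash
cat > jig.py <<'E'
import pickle,numpy as np,cv2
from h import *
d=pickle.load(open("cap0.pkl","rb"));c=d["top"];im=c["color"]
hsv=cv2.cvtColor(im,cv2.COLOR_BGR2HSV)
m=cv2.inRange(hsv,(0,0,130),(179,60,255));m[:278]=0;m[296:]=0;m[:,:430]=0;m[:,505:]=0
n,l,st,ce=cv2.connectedComponentsWithStats(m)
k=1+np.argmax(st[1:,4]);print("band px",st[k],ce[k])
ys,xs=np.where(l==k);P=plane(c,np.c_[xs,ys],.1282)[:,:2]*1000
r=cv2.minAreaRect(P.astype(np.float32));print("band",np.round(r[0],1),np.round(r[1],1),r[2])
mb=cv2.inRange(hsv,(14,120,90),(26,255,255));mb[:255]=0;mb[275:]=0;mb[:,:445]=0;mb[:,475:]=0
ys,xs=np.where(mb);P=plane(c,np.c_[xs,ys],.0623)[:,:2]*1000;r2=cv2.minAreaRect(P.astype(np.float32));print("brass",P.mean(0),r2)
for n,(x0,x1) in dict(bl=(428,452),br=(475,500)).items():
    mm=cv2.inRange(hsv,(100,80,40),(125,255,255));mm[:,:x0]=0;mm[:,x1:]=0;mm[:245]=0;mm[295:]=0
    ys,xs=np.where(mm);print(n,len(xs),xs.min(),xs.max(),ys.min(),ys.max())
for yaw in (-2,-3.9,-6):
    a=np.radians(yaw);ex=np.array([np.cos(a),np.sin(a)])
    print(yaw,"origin from band",np.array(r[0])+34.5*ex,"brass",np.array(r2[0])-6.5*ex)
s=d["side"]["color"][330:480,230:430];cv2.imwrite("pics/s1.png",cv2.resize(s,None,fx=4,fy=4,interpolation=2))
E
python3 jig.py
```

```text
band px [444 284  52   5 160] [470.1     285.75625]
band [ 482.6 -279. ] [102.8   6.2] 86.0787124633789
brass [ 524.44889551 -284.32263039] ((523.7048950195312, -284.204833984375), (36.74971008300781, 21.578166961669922), 87.35359191894531)
bl 198 434 446 253 277
br 219 479 492 255 279
-2 origin from band [ 517.12586464 -280.18205998] brass [ 517.20885464 -283.97798726]
-3.9 origin from band [ 517.06698872 -281.32455487] brass [ 517.21994721 -283.7627346 ]
-6 origin from band [ 516.95788649 -282.58425933] brass [ 517.2405027  -283.52539897]
```

View pics/s1.png

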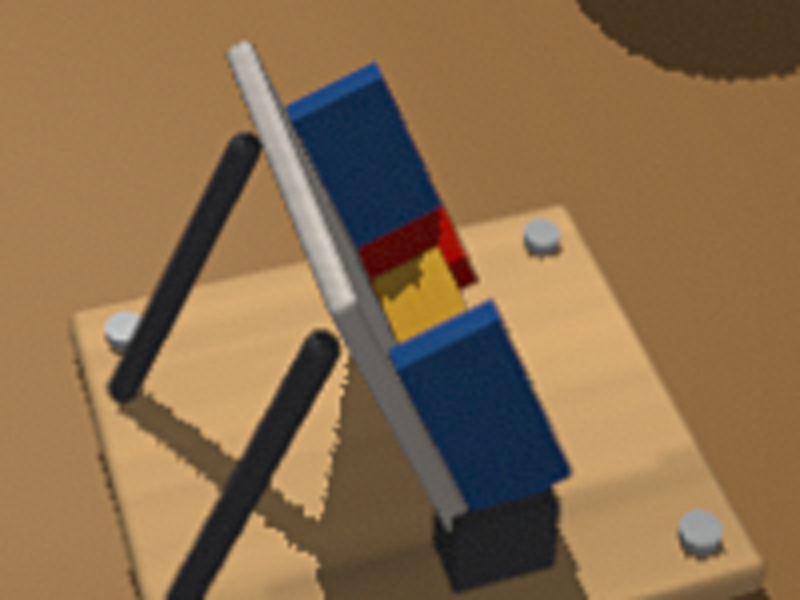

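Call:
{"fn": "step_arm", "kwargs": {"increments": [[0.3,0.87,0.2,0,0,0.9,0],[0.3,0.87,0.2,0,0,0.9,0],[0.3,0.87,0.2,0,0,0.9,0],[0.3,0.87,0.2,0,0,0.9,0],[0.3,0.87,0.2,0,0,0.9,0],[0.3,0.87,0.2,0,0,0.9,0],[0.3,0.87,0.2,0,0,0.9,0],[0.3,0.87,0.2,0,0,0.9,0],[0.3,0.87,0.2,0,0,0.9,0],[0.3,0.87,0.2,0,0,0.9,0]]}}

```text
time: 1.35
tool_pos: [0.3864, -0.115, 0.2968]
tool_rot: [0.523, 0.476, 0.523, -0.476]
contact_force: [0.6, -0.0, -0.3]
width: 0.088
```

Call:
{"fn": "step_arm", "kwargs": {"increments": [[0.37,0.87,0,0,0,0.91,0],[0.37,0.87,0,0,0,0.91,0],[0.37,0.87,0,0,0,0.91,0],[0.37,0.87,0,0,0,0.91,0],[0.37,0.87,0,0,0,0.91,0],[0.37,0.87,0,0,0,0.91,0],[0.37,0.87,0,0,0,0.91,0],[0.37,0.87,0,0,0,0.91,0],[0.37,0.85,0,0,0,0.91,0],[0.37,0.8,0,0,0,0.91,0]]}}

```text
time: 2.6
tool_pos: [0.5716, 0.3155, 0.296]
tool_rot: [0.703, 0.072, 0.704, -0.073]
contact_force: [0.9, -0.1, 0.8]
width: 0.0876
```

```bash
cat > st.py <<'E'
import numpy as np,sys
from bench import monitor
from scipy.spatial.transform import Rotation as Ro
s=monitor.get_state();w,x,y,z=s["tool_rot"];R=Ro.from_quat([x,y,z,w])
print(s["time"],"pos",np.round(s["tool_pos"],4),"F",np.round(s["contact_force"],1),"T",np.round(s["ft_torque"],2),"w",round(s["width"],4),"j",np.round(s["joints"],2))
M=R.as_matrix();print("x",np.round(M[:,0],3),"y",np.round(M[:,1],3),"yaw_y",np.degrees(np.arctan2(M[1,1],M[0,1])))
if len(sys.argv)>1:
    yaw,tilt=map(float,sys.argv[1:3]);yaw,tilt=np.radians(yaw),np.radians(tilt)
    ty=np.array([np.cos(yaw)*np.cos(tilt),np.sin(yaw)*np.cos(tilt),np.sin(tilt)])
    tx=np.array([np.cos(yaw)*np.sin(tilt),np.sin(yaw)*np.sin(tilt),-np.cos(tilt)])
    G=np.c_[tx,ty,np.cross(tx,ty)]
    print("turn units",np.round(np.degrees((Ro.from_matrix(G)*R.inv()).as_rotvec())/8,3))
    if len(sys.argv)>5: print("shift units",np.round((np.array(list(map(float,sys.argv[3:6])))-s["tool_pos"])/.05,3))
E
python3 st.py 78.1 0 .5735 .318 .123
```

```text
2.6 pos [0.5716 0.3155 0.296 ] F [ 0.9 -0.1  0.8] T [ 0.02 -0.09  0.01] w 0.0876 j [ 0.45  0.29  0.82 -0.    2.02 -0.91]
x [-0.001 -0.001 -1.   ] y [ 0.204  0.979 -0.001] yaw_y 78.25070747205572
turn units [ 0.004 -0.006 -0.019]
shift units [ 0.038  0.05  -3.46 ]
```

Call:
{"fn": "step_arm", "kwargs": {"increments": [[0.04,0.05,-0.6,0,0,0,0],[0,0,-0.7,0,0,0,0],[0,0,-0.7,0,0,0,0],[0,0,-0.7,0,0,0,0],[0,0,-0.5,0,0,0,0],[0,0,-0.24,0,0,0,0],[0,0,0,0,0,0,0],[0,0,0,0,0,0,255],[0,0,0,0,0,0,255],[0,0,0,0,0,0,255]]}}

```text
time: 3.85
tool_pos: [0.5737, 0.3166, 0.1257]
tool_rot: [0.704, 0.074, 0.703, -0.074]
contact_force: [-0.4, -0.2, 1.1]
width: 0.0611
```

Call:
{"fn": "step_arm", "kwargs": {"increments": [[0,0,0,0,0,0,255],[0,0,0,0,0,0,255],[0,0,0,0,0,0,255]]}}

```text
time: 4.22
tool_pos: [0.5733, 0.3164, 0.1247]
tool_rot: [0.703, 0.074, 0.703, -0.074]
contact_force: [0.1, -0.4, -0.1]
width: 0.031
```

```bash
python3 st.py 78.1 0 .5735 .318 .123
```

```text
4.225 pos [0.5733 0.3164 0.1247] F [ 0.1 -0.4 -0.1] T [ 0.07 -0.14  0.03] w 0.031 j [ 0.45  0.24  1.2  -0.    1.71 -0.91]
x [-0. -0. -1.] y [ 0.208  0.978 -0.   ] yaw_y 77.98958196919632
turn units [ 0.    -0.     0.014]
shift units [ 0.004  0.031 -0.035]
```

Call:
{"fn": "step_arm", "kwargs": {"increments": [[0,0,0,0,0,0,255],[0,0,0,0,0,0,255],[0,0,0,0,0,0,255],[0,0,0.2,0,0,0,255],[0,0,0.5,0,0,0,255],[0,0,0.7,0,0,0,255],[0,0,0.7,0,0,0,255],[0,0,0.7,0,0,0,255],[0,0,0.4,0,0,0,255],[0,0,0.2,0,0,0,255]]}}

```text
time: 5.48
tool_pos: [0.5735, 0.3165, 0.2965]
tool_rot: [0.704, 0.074, 0.703, -0.074]
contact_force: [0.3, 0.5, -2.6]
width: 0.0205
```

```bash
python3 st.py
python3 - <<'E'
from bench import capture
import cv2,pickle
c=capture("side");pickle.dump(c,open("side1.pkl","wb"));cv2.imwrite("pics/s2.png",c["color"][0:300,120:460])
E
```

```text
5.475 pos [0.5735 0.3165 0.2965] F [ 0.3  0.5 -2.6] T [ 0.01 -0.15  0.  ] w 0.0205 j [ 0.45  0.3   0.82 -0.    2.02 -0.91]
x [ 0.002  0.001 -1.   ] y [0.208 0.978 0.001] yaw_y 77.99051822040356
```

View pics/s2.png

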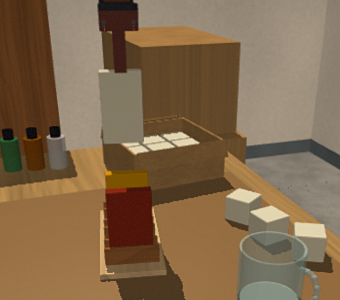

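```bash
cat > cr.py <<'E'
import numpy as np,sys
psi,t=np.radians(-3.9),np.radians(20)
O=np.array([.517,-.2823,.045])
cx=np.array([np.cos(t)*np.cos(psi),np.cos(t)*np.sin(psi),np.sin(t)])
cz=np.array([-np.sin(t)*np.cos(psi),-np.sin(t)*np.sin(psi),np.cos(t)])
cy=np.cross(cz,cx);C=np.c_[cx,cy,cz]
if __name__=="__main__":
    from bench import monitor
    s=monitor.get_state();print("tcp in cradle mm",np.round((s["tool_pos"]-O)@C*1000,1),"F cradle",np.round(s["contact_force"]@C,1))
    if len(sys.argv)>3:
        P=O+C@(np.array(list(map(float,sys.argv[1:4])))/1000);print("target",P,"shift units",np.round((P-s["tool_pos"])/.05,3))
    print("per mm units cx",np.round(cx/50,4),"cy",np.round(cy/50,4),"cz",np.round(cz/50,4))
E
python3 cr.py 25 0 240;python3 st.py -3.9 20
```

```text
tcp in cradle mm [100.9 601.3 231.5] F cradle [-1.3 -0.1 -0.9]
target [ 0.45854317 -0.27831481  0.27907673] shift units [ -2.299 -11.897  -0.359]
per mm units cx [ 0.0188 -0.0013  0.0068] cy [0.0014 0.02   0.    ] cz [-0.0068  0.0005  0.0188]
5.525 pos [0.5735 0.3165 0.297 ] F [-0.9 -0.  -1.3] T [ 0.03 -0.12  0.01] w 0.0208 j [ 0.45  0.3   0.82 -0.    2.02 -0.91]
x [ 0.002  0.001 -1.   ] y [0.208 0.978 0.001] yaw_y 77.98724089313514
turn units [  1.646  -2.156 -10.123]
```

Call:
{"fn": "step_arm", "kwargs": {"increments": [[-0.06,-0.33,0,0.046,-0.06,-0.281,255],[-0.128,-0.661,0,0.0914,-0.12,-0.562,255],[-0.128,-0.661,0,0.0914,-0.12,-0.562,255],[-0.128,-0.661,0,0.0914,-0.12,-0.562,255],[-0.128,-0.661,0,0.0914,-0.12,-0.562,255],[-0.128,-0.661,0,0.0914,-0.12,-0.562,255],[-0.128,-0.661,0,0.0914,-0.12,-0.562,255],[-0.128,-0.661,0,0.0914,-0.12,-0.562,255],[-0.128,-0.661,0,0.0914,-0.12,-0.562,255],[-0.128,-0.661,0,0.0914,-0.12,-0.562,255]]}}

```text
time: 6.78
tool_pos: [0.5119, 0.0015, 0.2934]
tool_rot: [0.674, 0.372, 0.575, -0.278]
contact_force: [0.2, -0.1, -1.9]
width: 0.0207
```

Call:
{"fn": "step_arm", "kwargs": {"increments": [[-0.128,-0.661,0,0.0914,-0.12,-0.562,255],[-0.128,-0.661,0,0.0914,-0.12,-0.562,255],[-0.128,-0.661,0,0.0914,-0.12,-0.562,255],[-0.128,-0.661,0,0.0914,-0.12,-0.562,255],[-0.128,-0.661,-0.1,0.0914,-0.12,-0.562,255],[-0.128,-0.661,-0.1,0.0914,-0.12,-0.562,255],[-0.128,-0.661,-0.1,0.0914,-0.12,-0.562,255],[-0.128,-0.661,-0.06,0.0914,-0.12,-0.562,255],[-0.06,-0.33,0,0.046,-0.06,-0.281,255],[0,0,0,0,0,0,255]]}}

```text
time: 8.02
tool_pos: [0.458, -0.2787, 0.2759]
tool_rot: [0.564, 0.593, 0.387, -0.425]
contact_force: [0.4, 0.8, -1.8]
width: 0.0206
```

```bash
python3 cr.py 25 0 240;python3 st.py -3.9 20;  python3 - <<'E'
from bench import capture
import cv2,pickle,numpy as np
a=capture("side");b=capture("top");pickle.dump((a,b),open("pre.pkl","wb"))
cv2.imwrite("pics/s3.png",np.hstack([a["color"][100:480,180:520],b["color"][150:350:,380:580].repeat(2,0).repeat(2,1)[:380]]))
E
```

```text
tcp in cradle mm [ 23.5  -0.4 237.2] F cradle [-0.3  0.8 -1.8]
target [ 0.45854317 -0.27831481  0.27907673] shift units [0.01  0.007 0.063]
per mm units cx [ 0.0188 -0.0013  0.0068] cy [0.0014 0.02   0.    ] cz [-0.0068  0.0005  0.0188]
8.025 pos [ 0.458  -0.2787  0.2759] F [ 0.4  0.8 -1.8] T [0.09 0.28 0.03] w 0.0206 j [-0.77 -0.35  1.53  0.22  1.69 -0.64]
x [ 0.339 -0.021 -0.94 ] y [ 0.938 -0.064  0.34 ] yaw_y -3.906485600985657
turn units [-0.018 -0.016 -0.005]
```

View pics/s3.png

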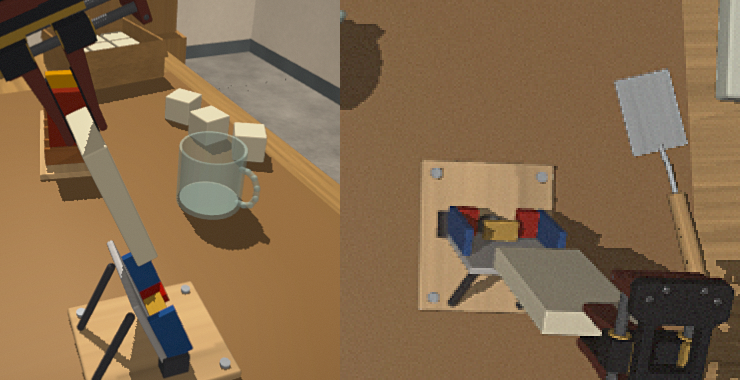

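Run:
```python
import pickle,numpy as np
from h import *
from cr import *
a,b=pickle.load(open("pre.pkl","rb"))
T=np.array([23.5,-.4,237.2])
for x in(-11,11):
  for y in(40,-40):
    for z in(-112.7,27.3):
      P=O+C@((T+[x,y,z])/1000); print(x,y,z,"top",np.round(proj(b,P)[0],1),"side",np.round(proj(a,P)[0],1))
```

```text
-11 40 -112.7 top [456.3 284.1] side [294.5 320.4]
-11 40 27.3 top [481.1 317.5] side [243.8 216.8]
-11 -40 -112.7 top [497.7 285.7] side [316.5 370.1]
-11 -40 27.3 top [529.8 319.4] side [261.7 259.4]
11 40 -112.7 top [457.8 273.5] side [312.9 311.6]
11 40 27.3 top [483.  305.2] side [265.2 206.9]
11 -40 -112.7 top [499.5 275.1] side [337.2 360. ]
11 -40 27.3 top [532.1 307.1] side [286.5 247.7]
```

Call:
{"fn": "step_arm", "kwargs": {"increments": [[0.03,0,-0.2,-0.018,-0.016,0,255],[0.05,0,-0.3,0,0,0,255],[0.05,0,-0.3,0,0,0,255],[0.03,0,-0.14,0,0,0,255],[0,0,0,0,0,0,255],[0,0,0,0,0,0,255]]}}

```text
time: 8.88
tool_pos: [0.4666, -0.2785, 0.2303]
tool_rot: [0.566, 0.592, 0.385, -0.424]
contact_force: [0.3, -0.1, -2.5]
width: 0.0212
```

```bash
python3 cr.py 15 0 132;python3 st.py -3.9 20;  python3 - <<'E'
from bench import capture
import cv2,pickle,numpy as np
a=capture("side");b=capture("top");pickle.dump((a,b),open("pre2.pkl","wb"))
r=lambda i:cv2.resize(i,None,fx=3,fy=3,interpolation=2)
cv2.imwrite("pics/s4.png",np.hstack([r(a["color"][280:460,255:385]),r(b["color"][220:400,410:540])]))
E
```

```text
tcp in cradle mm [ 15.9   0.4 191.4] F cradle [-0.5 -0.1 -2.4]
target [ 0.48602064 -0.28018804  0.17416973] shift units [ 0.388 -0.033 -1.123]
per mm units cx [ 0.0188 -0.0013  0.0068] cy [0.0014 0.02   0.    ] cz [-0.0068  0.0005  0.0188]
8.875 pos [ 0.4666 -0.2785  0.2303] F [ 0.3 -0.1 -2.5] T [-0.02  0.29 -0.01] w 0.0212 j [-0.75 -0.36  1.62  0.22  1.6  -0.65]
x [ 0.343 -0.024 -0.939] y [ 0.937 -0.062  0.344] yaw_y -3.778464520815687
turn units [ 0.012  0.014 -0.011]
```

View pics/s4.png

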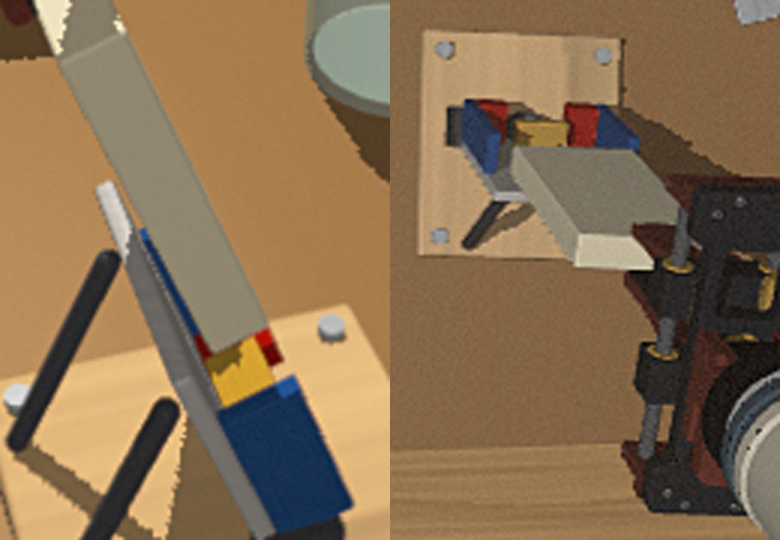

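Run:
```python
import pickle,numpy as np,cv2
from h import *
from cr import *
a,b=pickle.load(open("pre2.pkl","rb"))
def show(n,q):
    p=proj(b,O+C@(np.array(q)/1000))[0];print(n,q,"top crop",np.round([390+(p[0]-410)*3,(p[1]-220)*3]),end=" ")
    p=proj(a,O+C@(np.array(q)/1000))[0];print("side crop",np.round([(p[0]-255)*3,(p[1]-280)*3]))
T=np.array([15.9,.4,191.4])
for y in(40,-40):
  for x in (-11,11): show("slab bot",T+[x,y,-112.7])
show("slabtop",T+[-11,40,27.3])
for y in(44,-44):
  for x in(0,30): show("cheek in",[x,y,60])
for y in(52,-52): show("backrest",[0,y,90])
for x in(-3,27):
  for y in (22,-22,44,-44): show("stop",[x,y,0])
```

```text
slab bot [ 4.9 40.4 78.7] top crop [507. 176.] side crop [141. 212.]
slab bot [26.9 40.4 78.7] top crop [511. 146.] side crop [193. 187.]
slab bot [  4.9 -39.6  78.7] top crop [625. 181.] side crop [206. 365.]
slab bot [ 26.9 -39.6  78.7] top crop [630. 150.] side crop [265. 336.]
slabtop [  4.9  40.4 218.7] top crop [573. 268.] side crop [ -0. -69.]
cheek in [0, 44, 60] top crop [493. 172.] side crop [143. 244.]
cheek in [30, 44, 60] top crop [499. 131.] side crop [213. 209.]
cheek in [0, -44, 60] top crop [621. 177.] side crop [214. 414.]
cheek in [30, -44, 60] top crop [627. 136.] side crop [293. 374.]
backrest [0, 52, 90] top crop [493. 189.] side crop [111. 179.]
backrest [0, -52, 90] top crop [648. 195.] side crop [194. 379.]
stop [-3, 22, 0] top crop [501. 147.] side crop [201. 380.]
stop [-3, -22, 0] top crop [561. 149.] side crop [237. 466.]
stop [-3, 44, 0] top crop [471. 145.] side crop [185. 341.]
stop [-3, -44, 0] top crop [591. 150.] side crop [257. 513.]
stop [27, 22, 0] top crop [506. 108.] side crop [269. 347.]
stop [27, -22, 0] top crop [567. 110.] side crop [309. 430.]
stop [27, 44, 0] top crop [476. 107.] side crop [251. 308.]
stop [27, -44, 0] top crop [597. 111.] side crop [331. 475.]
```

Call:
{"fn": "step_arm", "kwargs": {"increments": [[0.05,0,-0.15,0,0,0,255],[0.08,-0.01,-0.23,0,0,0,255],[0.08,-0.01,-0.23,0,0,0,255],[0.08,-0.01,-0.23,0,0,0,255],[0.07,0,-0.2,0,0,0,255],[0.03,0,-0.08,0,0,0,255],[0,0,0,0,0,0,255],[0,0,0,0,0,0,255]]}}

```text
time: 9.98
tool_pos: [0.4862, -0.28, 0.1744]
tool_rot: [0.566, 0.592, 0.385, -0.424]
contact_force: [-0.3, -0.1, -2.9]
width: 0.0211
```

```bash
python3 cr.py 11 0 128;python3 st.py -3.9 20
```

```text
tcp in cradle mm [ 15.2   0.2 132.2] F cradle [-1.2 -0.1 -2.6]
target [ 0.48363548 -0.28002544  0.16904288] shift units [-0.051 -0.    -0.108]
per mm units cx [ 0.0188 -0.0013  0.0068] cy [0.0014 0.02   0.    ] cz [-0.0068  0.0005  0.0188]
9.975 pos [ 0.4862 -0.28    0.1744] F [-0.3 -0.1 -2.9] T [-0.01  0.3  -0.01] w 0.0211 j [-0.72 -0.33  1.7   0.21  1.49 -0.65]
x [ 0.343 -0.024 -0.939] y [ 0.937 -0.062  0.344] yaw_y -3.773813379169661
turn units [ 0.013  0.015 -0.011]
```

Call:
{"fn": "step_arm", "kwargs": {"increments": [[-0.019,0.001,-0.007,0,0,0,255],[-0.019,0.001,-0.007,0,0,0,255],[-0.019,0.001,-0.007,0,0,0,255],[0,0,0,0,0,0,255]]}}

```text
time: 10.48
tool_pos: [0.483, -0.2797, 0.1727]
tool_rot: [0.566, 0.592, 0.385, -0.425]
contact_force: [-0.4, -0.1, -2.3]
width: 0.0208
```

```bash
python3 cr.py; python3 st.py
```

```text
tcp in cradle mm [ 11.7   0.2 131.6] F cradle [-1.1 -0.1 -2. ]
per mm units cx [ 0.0188 -0.0013  0.0068] cy [0.0014 0.02   0.    ] cz [-0.0068  0.0005  0.0188]
10.475 pos [ 0.483  -0.2797  0.1727] F [-0.4 -0.1 -2.3] T [0.02 0.25 0.02] w 0.0208 j [-0.73 -0.33  1.7   0.21  1.49 -0.65]
x [ 0.342 -0.024 -0.939] y [ 0.937 -0.062  0.343] yaw_y -3.7964469869490087
```

Call:
{"fn": "step_arm", "kwargs": {"increments": [[-0.019,0.001,-0.007,0,0,0,255],[-0.01,0.001,-0.004,0,0,0,255],[0,0,0,0,0,0,255]]}}

```text
time: 10.85
tool_pos: [0.4817, -0.2796, 0.1721]
tool_rot: [0.566, 0.592, 0.385, -0.424]
contact_force: [0.3, -0.5, -1.0]
width: 0.0207
```

```bash
python3 cr.py; python3 st.py
```

```text
tcp in cradle mm [ 10.2   0.3 131.6] F cradle [-0.  -0.5 -1.1]
per mm units cx [ 0.0188 -0.0013  0.0068] cy [0.0014 0.02   0.    ] cz [-0.0068  0.0005  0.0188]
10.85 pos [ 0.4817 -0.2796  0.1721] F [ 0.3 -0.5 -1. ] T [-0.03  0.3  -0.03] w 0.0207 j [-0.73 -0.34  1.71  0.21  1.49 -0.65]
x [ 0.342 -0.024 -0.939] y [ 0.937 -0.062  0.343] yaw_y -3.7879463756780556
```

Call:
{"fn": "step_arm", "kwargs": {"increments": [[-0.019,0.001,-0.007,0,0,0,255],[-0.01,0.001,-0.004,0,0,0,255],[0,0,0,0,0,0,255],[0,0,0,0,0,0,255]]}}

```text
time: 11.35
tool_pos: [0.4804, -0.2796, 0.1717]
tool_rot: [0.566, 0.592, 0.385, -0.424]
contact_force: [1.1, 0.5, -2.6]
width: 0.0211
```

```bash
python3 cr.py; python3 st.py
```

```text
tcp in cradle mm [  8.9   0.3 131.7] F cradle [ 0.1  0.6 -2.8]
per mm units cx [ 0.0188 -0.0013  0.0068] cy [0.0014 0.02   0.    ] cz [-0.0068  0.0005  0.0188]
11.35 pos [ 0.4804 -0.2796  0.1717] F [ 1.1  0.5 -2.6] T [-0.04 -0.03  0.  ] w 0.0211 j [-0.73 -0.34  1.71  0.21  1.49 -0.65]
x [ 0.343 -0.024 -0.939] y [ 0.937 -0.062  0.344] yaw_y -3.784383734173845
```

Call:
{"fn": "step_arm", "kwargs": {"increments": [[0.01,-0.001,-0.028,0,0,0,255],[0.01,-0.001,-0.028,0,0,0,255],[0,0,0,0,0,0,255],[0,0,0,0,0,0,255]]}}

```text
time: 11.85
tool_pos: [0.4813, -0.2796, 0.1687]
tool_rot: [0.566, 0.592, 0.386, -0.424]
contact_force: [0.7, -0.1, -1.9]
width: 0.021
```

```bash
python3 cr.py; python3 st.py
```

```text
tcp in cradle mm [  8.7   0.3 128.5] F cradle [-0.  -0.1 -2.1]
per mm units cx [ 0.0188 -0.0013  0.0068] cy [0.0014 0.02   0.    ] cz [-0.0068  0.0005  0.0188]
11.85 pos [ 0.4813 -0.2796  0.1687] F [ 0.7 -0.1 -1.9] T [ 0.   -0.14 -0.01] w 0.021 j [-0.73 -0.34  1.71  0.21  1.49 -0.65]
x [ 0.343 -0.024 -0.939] y [ 0.937 -0.062  0.343] yaw_y -3.7895465045426744
```

Call:
{"fn": "step_arm", "kwargs": {"increments": [[0.01,-0.001,-0.028,0,0,0,255],[0,0,0,0,0,0,255],[0,0,0,0,0,0,255]]}}

```text
time: 12.22
tool_pos: [0.4818, -0.2797, 0.1674]
tool_rot: [0.566, 0.592, 0.385, -0.424]
contact_force: [1.5, -0.9, -2.3]
width: 0.0205
```

```bash
python3 cr.py; python3 st.py
```

```text
tcp in cradle mm [  8.7   0.2 127.1] F cradle [ 0.6 -0.8 -2.7]
per mm units cx [ 0.0188 -0.0013  0.0068] cy [0.0014 0.02   0.    ] cz [-0.0068  0.0005  0.0188]
12.225 pos [ 0.4818 -0.2797  0.1674] F [ 1.5 -0.9 -2.3] T [-0.03 -0.19 -0.01] w 0.0205 j [-0.73 -0.34  1.72  0.21  1.48 -0.65]
x [ 0.343 -0.024 -0.939] y [ 0.937 -0.062  0.343] yaw_y -3.7866760100779597
```

Call:
{"fn": "step_arm", "kwargs": {"increments": [[0.01,-0.001,-0.028,0,0,0,255],[0,0,0,0,0,0,255],[0,0,0,0,0,0,255]]}}

```text
time: 12.6
tool_pos: [0.4823, -0.2798, 0.1665]
tool_rot: [0.566, 0.592, 0.385, -0.424]
contact_force: [0.0, -0.1, 2.0]
width: 0.0209
```

```bash
python3 cr.py; python3 st.py
```

```text
tcp in cradle mm [8.90e+00 1.00e-01 1.26e+02] F cradle [ 0.7 -0.1  1.9]
per mm units cx [ 0.0188 -0.0013  0.0068] cy [0.0014 0.02   0.    ] cz [-0.0068  0.0005  0.0188]
12.6 pos [ 0.4823 -0.2798  0.1665] F [ 0.  -0.1  2. ] T [ 0.01 -0.04 -0.05] w 0.0209 j [-0.73 -0.34  1.72  0.21  1.48 -0.65]
x [ 0.343 -0.024 -0.939] y [ 0.937 -0.062  0.344] yaw_y -3.7797072160310896
```

Call:
{"fn": "step_arm", "kwargs": {"increments": [[0.007,-0.001,-0.019,0,0,0,255],[0,0,0,0,0,0,255],[0,0,0,0,0,0,255]]}}

```text
time: 12.98
tool_pos: [0.4827, -0.2799, 0.1652]
tool_rot: [0.566, 0.592, 0.385, -0.424]
contact_force: [0.2, -0.2, 2.4]
width: 0.0209
```

```bash
python3 cr.py; python3 st.py
```

```text
tcp in cradle mm [8.800e+00 1.000e-01 1.247e+02] F cradle [ 1.  -0.1  2.2]
per mm units cx [ 0.0188 -0.0013  0.0068] cy [0.0014 0.02   0.    ] cz [-0.0068  0.0005  0.0188]
12.975 pos [ 0.4827 -0.2799  0.1652] F [ 0.2 -0.2  2.4] T [-0.04 -0.11 -0.04] w 0.0209 j [-0.73 -0.33  1.72  0.21  1.48 -0.65]
x [ 0.343 -0.024 -0.939] y [ 0.937 -0.062  0.344] yaw_y -3.784540405486862
```

Call:
{"fn": "step_arm", "kwargs": {"increments": [[0,0,0,0,0,0,120],[0,0,0,0,0,0,120],[0,0,0,0,0,0,120],[0,0,0,0,0,0,120],[0,0,0,0,0,0,120],[0,0,0,0,0,0,120]]}}

```text
time: 13.72
tool_pos: [0.4826, -0.2798, 0.165]
tool_rot: [0.566, 0.592, 0.385, -0.424]
contact_force: [-0.6, -0.1, 0.3]
width: 0.0466
```

```bash
python3 cr.py; python3 st.py;python3 - <<'E'
from bench import capture
import cv2,pickle,numpy as np
a=capture("side");b=capture("top");pickle.dump((a,b),open("rel.pkl","wb"))
r=lambda i:cv2.resize(i,None,fx=3,fy=3,interpolation=2)
cv2.imwrite("pics/s5.png",np.hstack([r(a["color"][280:460,255:385]),r(b["color"][220:400,410:540])]))
E
```

```text
tcp in cradle mm [  8.6   0.2 124.6] F cradle [-0.4 -0.1  0.5]
per mm units cx [ 0.0188 -0.0013  0.0068] cy [0.0014 0.02   0.    ] cz [-0.0068  0.0005  0.0188]
13.725 pos [ 0.4826 -0.2798  0.165 ] F [-0.6 -0.1  0.3] T [-0.07  0.08  0.  ] w 0.0466 j [-0.73 -0.33  1.72  0.21  1.48 -0.65]
x [ 0.342 -0.024 -0.939] y [ 0.937 -0.062  0.343] yaw_y -3.7868942372678376
```

View pics/s5.png

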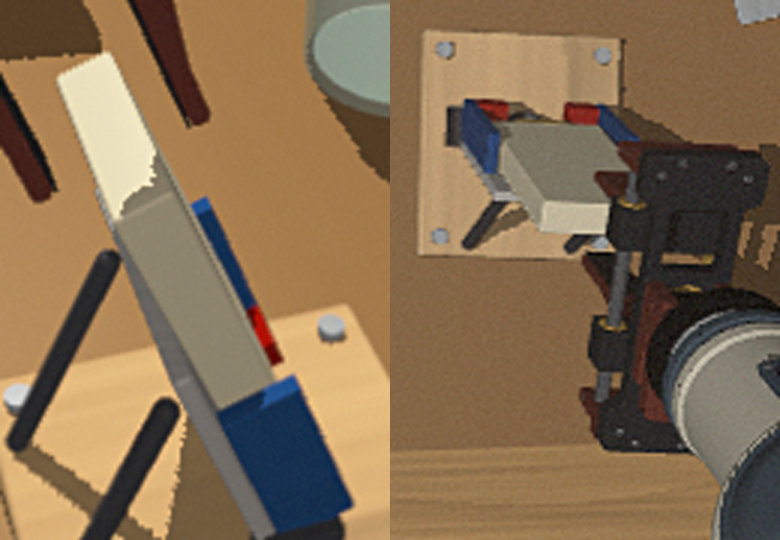

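Call:
{"fn": "step_arm", "kwargs": {"increments": [[-0.03,0.002,0.09,0,0,0,120],[-0.08,0.006,0.226,0,0,0,120],[-0.08,0.006,0.226,0,0,0,120],[-0.08,0.006,0.226,0,0,0,120],[-0.08,0.006,0.226,0,0,0,200],[-0.08,0.006,0.226,0,0,0,255],[0,0,0,0,0,0,255],[0,0,0,0,0,0,255],[0,0,0,0,0,0,255]]}}

```text
time: 14.95
tool_pos: [0.461, -0.278, 0.2252]
tool_rot: [0.566, 0.592, 0.386, -0.425]
contact_force: [-0.4, 0.7, 1.0]
width: 0.0014
```

```bash
python3 cr.py 9 0 170; python3 st.py -3.9 20
python3 - <<'E'
from bench import capture
import cv2,pickle,numpy as np
from h import *
from cr import *
a=capture("side");b=capture("top");pickle.dump((a,b),open("rel2.pkl","wb"))
hsv=cv2.cvtColor(b["color"],cv2.COLOR_BGR2HSV)
def show(n,q):
    p=proj(b,O+C@(np.array(q)/1000))[0];print(n,q,"top",np.round(p,1),"crop",np.round([390+(p[0]-410)*3,(p[1]-220)*3]))
for x in(-2,20):
  for y in(40,-40): show("slabtop",[x,y,153.5])
show("cheek",[30,44,60]);show("cheek",[30,-44,60]);show("slab face at cheek",[20,40,60]);show("slab face at cheek",[20,-40,60])
r=lambda i:cv2.resize(i,None,fx=3,fy=3,interpolation=2)
cv2.imwrite("pics/s6.png",np.hstack([r(a["color"][280:460,255:385]),r(b["color"][220:400,410:540])]))
E
```

```text
tcp in cradle mm [  8.9   0.5 188.6] F cradle [-0.1  0.7  1.1]
target [ 0.46742887 -0.27892058  0.20782593] shift units [ 0.129 -0.018 -0.348]
per mm units cx [ 0.0188 -0.0013  0.0068] cy [0.0014 0.02   0.    ] cz [-0.0068  0.0005  0.0188]
14.95 pos [ 0.461  -0.278   0.2252] F [-0.4  0.7  1. ] T [-0.04  0.08 -0.03] w 0.0014 j [-0.76 -0.37  1.64  0.22  1.6  -0.66]
x [ 0.342 -0.023 -0.94 ] y [ 0.938 -0.062  0.342] yaw_y -3.7995612244671797
turn units [ 0.002  0.002 -0.012]
slabtop [-2, 40, 153.5] top [459.6 297.4] crop [539. 232.]
slabtop [-2, -40, 153.5] top [502.1 299. ] crop [666. 237.]
slabtop [20, 40, 153.5] top [461.2 286.5] crop [543. 199.]
slabtop [20, -40, 153.5] top [504.  288.1] crop [672. 204.]
cheek [30, 44, 60] top [446.2 263.8] crop [499. 131.]
cheek [30, -44, 60] top [489.  265.5] crop [627. 136.]
slab face at cheek [20, 40, 60] top [447.5 268.5] crop [503. 145.]
slab face at cheek [20, -40, 60] top [486.4 270. ] crop [619. 150.]
```

View pics/s6.png

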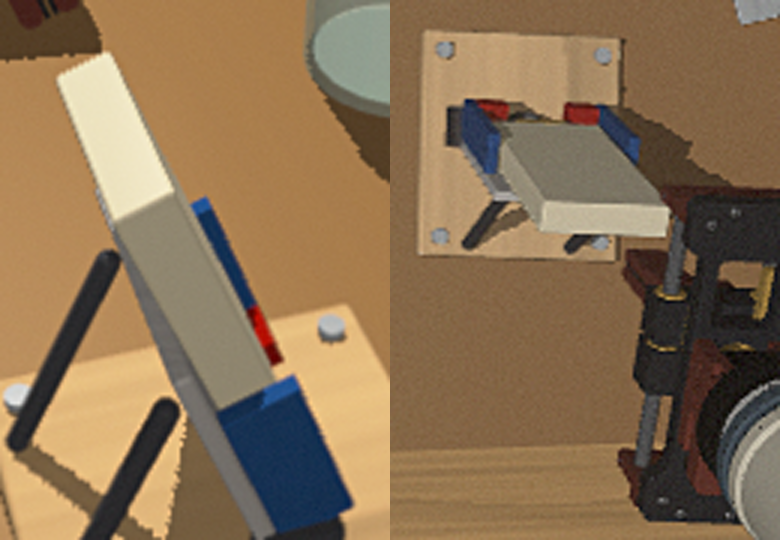

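Call:
{"fn": "step_arm", "kwargs": {"increments": [[0.05,-0.003,-0.14,0,0,0,255],[0.06,-0.004,-0.16,0,0,0,255],[0.046,-0.014,-0.13,0,0,0,255],[0,0,0,0,0,0,255],[0.0136,-0.001,-0.0376,0,0,0,255],[0.0136,-0.001,-0.0376,0,0,0,255],[0,0,0,0,0,0,255]]}}

```text
time: 15.92
tool_pos: [0.4703, -0.2793, 0.2008]
tool_rot: [0.566, 0.592, 0.386, -0.424]
contact_force: [0.5, -0.6, 0.8]
width: 0.0006
```

```bash
python3 cr.py; python3 st.py -3.9 20
```

```text
tcp in cradle mm [  9.3  -0.2 162.4] F cradle [ 0.8 -0.6  0.5]
per mm units cx [ 0.0188 -0.0013  0.0068] cy [0.0014 0.02   0.    ] cz [-0.0068  0.0005  0.0188]
15.925 pos [ 0.4703 -0.2793  0.2008] F [ 0.5 -0.6  0.8] T [-0.06  0.08 -0.05] w 0.0006 j [-0.75 -0.36  1.67  0.22  1.55 -0.66]
x [ 0.342 -0.024 -0.939] y [ 0.937 -0.062  0.343] yaw_y -3.785138623961371
turn units [ 0.008  0.009 -0.012]
```

Call:
{"fn": "step_arm", "kwargs": {"increments": [[0.0136,-0.001,-0.0376,0,0,0,255],[0.0136,-0.001,-0.0376,0,0,0,255],[0,0,0,0,0,0,255]]}}

```text
time: 16.3
tool_pos: [0.4716, -0.2794, 0.1967]
tool_rot: [0.566, 0.592, 0.386, -0.424]
contact_force: [-0.0, -0.1, -0.8]
width: 0.0005
```

```bash
python3 cr.py|head -1
```

```text
tcp in cradle mm [  9.1  -0.2 158.1] F cradle [-0.3 -0.1 -0.7]
```

Call:
{"fn": "step_arm", "kwargs": {"increments": [[0.0136,-0.001,-0.0376,0,0,0,255],[0.0136,-0.001,-0.0376,0,0,0,255],[0.0136,-0.001,-0.0376,0,0,0,255],[0,0,0,0,0,0,255]]}}

```text
time: 16.8
tool_pos: [0.4736, -0.2795, 0.1911]
tool_rot: [0.566, 0.592, 0.386, -0.424]
contact_force: [-0.2, 0.7, -1.3]
width: 0.0005
```

```bash
python3 cr.py|head -1; python3 st.py|head -1
```

```text
tcp in cradle mm [ 9.100e+00 -1.000e-01  1.521e+02] F cradle [-0.7  0.7 -1.1]
16.8 pos [ 0.4736 -0.2795  0.1911] F [-0.2  0.7 -1.3] T [-0.04  0.08  0.01] w 0.0005 j [-0.74 -0.35  1.69  0.22  1.53 -0.65]
```

Run:
```python
from bench import capture
import cv2,pickle,numpy as np
a=capture("side");b=capture("top");pickle.dump((a,b),open("p1.pkl","wb"))
r=lambda i:cv2.resize(i,None,fx=3,fy=3,interpolation=2)
cv2.imwrite("pics/s7.png",np.hstack([r(a["color"][250:430,235:365]),r(b["color"][220:400,410:540])]))
```

```text
(no output)
```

View pics/s7.png

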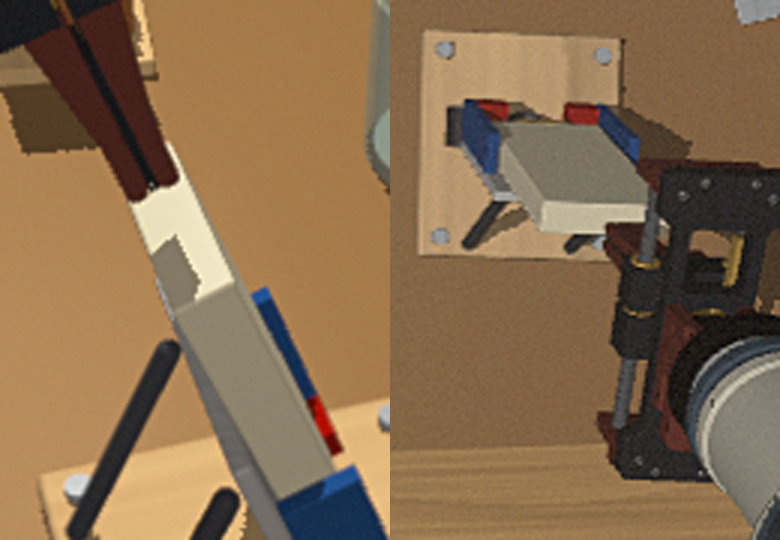

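The fingertips are still clear of the top edge by about 16 mm, going by the side view. The tip sits at crop (155,190) and the top-face centre at (175,225). I'll keep lowering by feel.

Call:
{"fn": "step_arm", "kwargs": {"increments": [[0.0136,-0.001,-0.0376,0,0,0,255],[0.0136,-0.001,-0.0376,0,0,0,255],[0.0136,-0.001,-0.0376,0,0,0,255],[0.0136,-0.001,-0.0376,0,0,0,255],[0,0,0,0,0,0,255]]}}

```text
time: 17.52
tool_pos: [0.4763, -0.2797, 0.1835]
tool_rot: [0.566, 0.592, 0.386, -0.424]
contact_force: [0.6, -1.0, -0.0]
width: 0.0006
```

```bash
python3 cr.py|head -1
```

```text
tcp in cradle mm [  9.1  -0.2 144.1] F cradle [ 0.6 -1.  -0.2]
```

Call:
{"fn": "step_arm", "kwargs": {"increments": [[0.0136,-0.001,-0.0376,0,0,0,255],[0.0136,-0.001,-0.0376,0,0,0,255],[0.0136,-0.001,-0.0376,0,0,0,255],[0,0,0,0,0,0,255]]}}

```text
time: 18.02
tool_pos: [0.4784, -0.2798, 0.1779]
tool_rot: [0.566, 0.592, 0.386, -0.424]
contact_force: [-0.1, 0.0, -0.3]
width: 0.0004
```

```bash
python3 cr.py|head -1; python3 st.py|head -1
```

```text
tcp in cradle mm [  9.1  -0.2 138.1] F cradle [-0.2  0.  -0.2]
18.025 pos [ 0.4784 -0.2798  0.1779] F [-0.1  0.  -0.3] T [-0.01  0.03  0.04] w 0.0004 j [-0.74 -0.34  1.7   0.21  1.5  -0.65]
```

Call:
{"fn": "step_arm", "kwargs": {"increments": [[0.0136,-0.001,-0.0376,0,0,0,255],[0.0068,-0.0005,-0.0188,0,0,0,255],[0,0,0,0,0,0,255]]}}

```text
time: 18.4
tool_pos: [0.4794, -0.28, 0.1752]
tool_rot: [0.566, 0.592, 0.386, -0.424]
contact_force: [-0.3, 1.1, -0.2]
width: 0.0005
```

```bash
python3 cr.py|head -1
```

```text
tcp in cradle mm [  9.2  -0.2 135.3] F cradle [-0.4  1.1 -0.1]
```

Call:
{"fn": "step_arm", "kwargs": {"increments": [[0.0136,-0.001,-0.0376,0,0,0,255],[0.0068,-0.0005,-0.0188,0,0,0,255],[0,0,0,0,0,0,255]]}}

```text
time: 18.77
tool_pos: [0.4804, -0.28, 0.1724]
tool_rot: [0.566, 0.592, 0.386, -0.424]
contact_force: [-0.6, 0.5, 0.1]
width: 0.0003
```

```bash
python3 cr.py|head -1; python3 st.py|head -1;python3 - <<'E'
from bench import capture
import cv2,pickle,numpy as np
a=capture("side");b=capture("top");pickle.dump((a,b),open("p2.pkl","wb"))
r=lambda i:cv2.resize(i,None,fx=3,fy=3,interpolation=2)
cv2.imwrite("pics/s8.png",np.hstack([r(a["color"][250:430,235:365]),r(b["color"][220:400,410:540])]))
E
```

```text
tcp in cradle mm [  9.1  -0.2 132.2] F cradle [-0.5  0.4  0.3]
18.775 pos [ 0.4804 -0.28    0.1724] F [-0.6  0.5  0.1] T [-0.    0.07 -0.02] w 0.0003 j [-0.73 -0.34  1.71  0.21  1.49 -0.65]
```

View pics/s8.png

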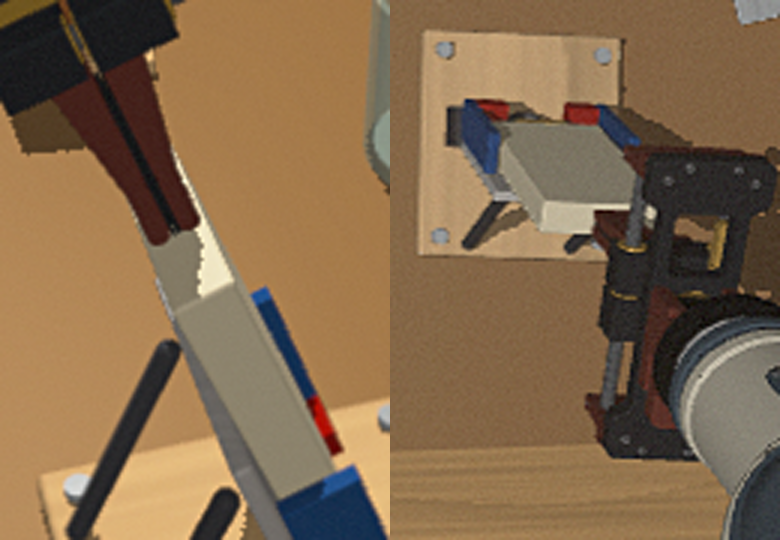

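The tips, seen on their near face at crop (178,232), are still about 5 mm above the top edge. That means they stand well short of where the stated tool geometry puts them. I'll keep going by feel in small steps.

Call:
{"fn": "step_arm", "kwargs": {"increments": [[0.0136,-0.001,-0.0376,0,0,0,255],[0.0068,-0.0005,-0.0188,0,0,0,255],[0,0,0,0,0,0,255]]}}

```text
time: 19.25
tool_pos: [0.4815, -0.2801, 0.1696]
tool_rot: [0.566, 0.592, 0.386, -0.424]
contact_force: [0.3, 1.3, -1.0]
width: 0.0007
```

```bash
python3 cr.py|head -1
```

```text
tcp in cradle mm [  9.2  -0.2 129.3] F cradle [-0.2  1.3 -1. ]
```

Call:
{"fn": "step_arm", "kwargs": {"increments": [[0.0136,-0.001,-0.0376,0,0,0,255],[0.0068,-0.0005,-0.0188,0,0,0,255],[0,0,0,0,0,0,255]]}}

```text
time: 19.62
tool_pos: [0.4826, -0.2803, 0.1672]
tool_rot: [0.566, 0.592, 0.385, -0.424]
contact_force: [0.2, -0.6, 1.4]
width: 0.0004
```

```bash
python3 cr.py|head -1; python3 st.py|head -1
```

```text
tcp in cradle mm [  9.4  -0.3 126.6] F cradle [ 0.7 -0.6  1.3]
19.625 pos [ 0.4826 -0.2803  0.1672] F [ 0.2 -0.6  1.4] T [-0.02  0.08  0.03] w 0.0004 j [-0.73 -0.33  1.71  0.21  1.48 -0.65]
```

Call:
{"fn": "step_arm", "kwargs": {"increments": [[0.0068,-0.0005,-0.0188,0,0,0,255],[0.0068,-0.0005,-0.0188,0,0,0,255],[0,0,0,0,0,0,255]]}}

```text
time: 20.0
tool_pos: [0.4833, -0.2804, 0.1652]
tool_rot: [0.566, 0.592, 0.385, -0.424]
contact_force: [-0.6, -0.1, 1.9]
width: 0.0006
```

```bash
python3 cr.py|head -1; python3 st.py|head -1
```

```text
tcp in cradle mm [  9.4  -0.3 124.5] F cradle [ 0.1 -0.2  2. ]
20.0 pos [ 0.4833 -0.2804  0.1652] F [-0.6 -0.1  1.9] T [-0.04 -0.11  0.01] w 0.0006 j [-0.73 -0.33  1.72  0.21  1.48 -0.65]
```

Call:
{"fn": "step_arm", "kwargs": {"increments": [[0.0068,-0.0005,-0.0188,0,0,0,255],[0.0068,-0.0005,-0.0188,0,0,0,255],[0.0068,-0.0005,-0.0188,0,0,0,255],[0,0,0,0,0,0,255]]}}

```text
time: 20.5
tool_pos: [0.4844, -0.2804, 0.1625]
tool_rot: [0.566, 0.592, 0.385, -0.424]
contact_force: [-0.2, -1.3, 4.7]
width: 0.0002
```

```bash
python3 cr.py|head -1; python3 st.py|head -1
```

```text
tcp in cradle mm [  9.5  -0.3 121.6] F cradle [ 1.5 -1.3  4.4]
20.5 pos [ 0.4844 -0.2804  0.1625] F [-0.2 -1.3  4.7] T [-0.03 -0.28 -0.  ] w 0.0002 j [-0.73 -0.33  1.72  0.21  1.47 -0.65]
```

Call:
{"fn": "step_arm", "kwargs": {"increments": [[0.0068,-0.0005,-0.0188,0,0,0,255],[0.0068,-0.0005,-0.0188,0,0,0,255],[0.0068,-0.0005,-0.0188,0,0,0,255],[0.0068,-0.0005,-0.0188,0,0,0,255],[0,0,0,0,0,0,255]]}}

```text
time: 21.12
tool_pos: [0.4859, -0.2806, 0.1591]
tool_rot: [0.566, 0.592, 0.385, -0.424]
contact_force: [-1.2, 0.1, 5.1]
width: 0.0004
```

```bash
python3 cr.py|head -1; python3 st.py|head -1
```

```text
tcp in cradle mm [  9.7  -0.4 117.8] F cradle [0.6 0.  5.2]
21.125 pos [ 0.4859 -0.2806  0.1591] F [-1.2  0.1  5.1] T [-0.01 -0.22  0.02] w 0.0004 j [-0.73 -0.33  1.72  0.21  1.46 -0.65]
```

Call:
{"fn": "step_arm", "kwargs": {"increments": [[0.0068,-0.0005,-0.0188,0,0,0,255],[0.0068,-0.0005,-0.0188,0,0,0,255],[0,0,0,0,0,0,255]]}}

```text
time: 21.5
tool_pos: [0.4866, -0.2807, 0.1573]
tool_rot: [0.566, 0.592, 0.385, -0.424]
contact_force: [-0.2, -1.4, 6.4]
width: 0.0008
```

```bash
python3 cr.py|head -1; python3 st.py|head -1;python3 - <<'E'
from bench import capture
import cv2,pickle,numpy as np
a=capture("side");b=capture("top");pickle.dump((a,b),open("p3.pkl","wb"))
r=lambda i:cv2.resize(i,None,fx=3,fy=3,interpolation=2)
cv2.imwrite("pics/s9.png",np.hstack([r(a["color"][250:430,235:365]),r(b["color"][220:400,410:540])]))
E
```

```text
tcp in cradle mm [  9.8  -0.5 116. ] F cradle [ 2.1 -1.4  6. ]
21.5 pos [ 0.4866 -0.2807  0.1573] F [-0.2 -1.4  6.4] T [-0.04 -0.19  0.01] w 0.0008 j [-0.73 -0.33  1.73  0.21  1.46 -0.65]
```

View pics/s9.png

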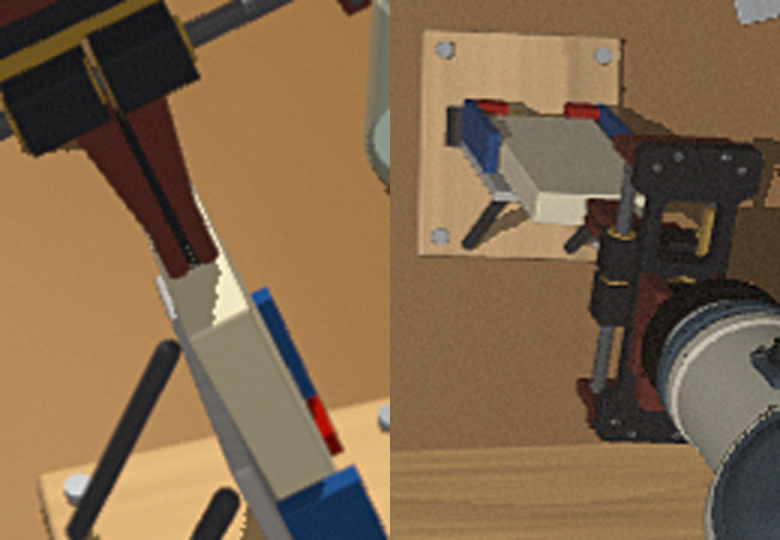

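The slab's top corner moved from crop (178,310) to (190,333), so it has slid about 10.5 mm and still lies straight on the backrest. There are 3–4 mm left to the stops.

Call:
{"fn": "step_arm", "kwargs": {"increments": [[0.0068,-0.0005,-0.0188,0,0,0,255],[0.0068,-0.0005,-0.0188,0,0,0,255],[0,0,0,0,0,0,255],[0,0,0,0,0,0,255]]}}

```text
time: 22.1
tool_pos: [0.4872, -0.2808, 0.1564]
tool_rot: [0.567, 0.592, 0.385, -0.424]
contact_force: [-3.2, 0.9, 9.4]
width: 0.0005
```

```bash
python3 cr.py|head -1; python3 st.py|head -1
```

```text
tcp in cradle mm [ 10.1  -0.5 114.9] F cradle [ 0.1  0.6 10. ]
22.1 pos [ 0.4872 -0.2808  0.1564] F [-3.2  0.9  9.4] T [ 0.13 -0.03  0.04] w 0.0005 j [-0.72 -0.32  1.73  0.21  1.46 -0.65]
```

Call:
{"fn": "step_arm", "kwargs": {"increments": [[0.0068,-0.0005,-0.0188,0,0,0,255],[0,0,0,0,0,0,255],[0,0,0,0,0,0,255]]}}

```text
time: 22.48
tool_pos: [0.4879, -0.2809, 0.1565]
tool_rot: [0.567, 0.592, 0.384, -0.424]
contact_force: [-4.3, 1.6, 12.8]
width: 0.0003
```

```bash
python3 cr.py|head -1; python3 st.py|head -1
```

```text
tcp in cradle mm [ 10.8  -0.5 114.7] F cradle [ 0.2  1.3 13.5]
22.475 pos [ 0.4879 -0.2809  0.1565] F [-4.3  1.6 12.8] T [ 0.24 -0.06  0.04] w 0.0003 j [-0.72 -0.32  1.73  0.21  1.46 -0.65]
```

Call:
{"fn": "step_arm", "kwargs": {"increments": [[0.0068,-0.0005,-0.0188,0,0,0,255],[0,0,0,0,0,0,255],[0,0,0,0,0,0,255]]}}

```text
time: 22.85
tool_pos: [0.4886, -0.281, 0.1567]
tool_rot: [0.568, 0.592, 0.384, -0.424]
contact_force: [-4.1, 2.1, 15.2]
width: 0.0005
```

```bash
cat > meas.py <<'E'
import cv2,pickle,numpy as np
from bench import capture
from h import *
from cr import *
a0,b0=pickle.load(open("rel2.pkl","rb"));a=capture("side");b=capture("top");pickle.dump((a,b),open("p4.pkl","wb"))
g=lambda c:cv2.cvtColor(c["color"],cv2.COLOR_BGR2GRAY)
def flow(c0,c1,p):
    p=np.array(p,np.float32).reshape(-1,1,2)
    q,s,e=cv2.calcOpticalFlowPyrLK(g(c0),g(c1),p,None,winSize=(9,9),maxLevel=3);return q.reshape(-1,2),s.ravel()
# side: near (-y) top corners back/front ; top: left (+y) top corners back/front
Ps=[[294.3,353.3],[313.3,343.3]];Pt=[[460,298.3],[460.7,287.7]]
for n,c0,c1,P,Q in(("side",a0,a,Ps,[[-2,-40,153.5],[20,-40,153.5]]),("top",b0,b,Pt,[[-2,40,153.5],[20,40,153.5]])):
    q,s=flow(c0,c1,P)
    for p,r,k,Z in zip(P,q,s,Q):
        f=lambda z:proj(c1,O+C@((np.array(Z)-[0,0,z])/1000))[0]
        u=(f(14)-f(0))/14; dz=(r-p)@u/(u@u); res=(r-p)-u*dz
        print(n,"px",np.round(r,1),"move",np.round(r-p,1),"ok",k,"down-slope mm",round(dz,1),"residual px",np.round(res,1))
E
python3 cr.py|head -1; python3 st.py|head -1; python3 meas.py
```

```text
tcp in cradle mm [ 11.5  -0.6 114.7] F cradle [ 1.2  1.8 15.8]
22.85 pos [ 0.4886 -0.281   0.1567] F [-4.1  2.1 15.2] T [ 0.41 -0.08  0.12] w 0.0005 j [-0.72 -0.32  1.73  0.21  1.45 -0.65]
side px [243.4 -10. ] move [ -50.9 -363.3] ok 0 down-slope mm -442.1 residual px [110.  -57.9]
side px [ 39.4 318.5] move [-273.9  -24.8] ok 1 down-slope mm -181.5 residual px [-212.7  102.4]
top px [457.8 294.6] move [-2.2 -3.7] ok 1 down-slope mm 15.9 residual px [ 0.2 -0.2]
top px [458.7 283.8] move [-2.  -3.9] ok 1 down-slope mm 16.5 residual px [ 0.6 -0.5]
```

```bash
cat > m2.py <<'E'
import cv2,pickle,numpy as np
from h import *
from cr import *
a0,b0=pickle.load(open("rel2.pkl","rb"));a,b=pickle.load(open("p4.pkl","rb"))
g=lambda c:cv2.cvtColor(c["color"],cv2.COLOR_BGR2GRAY)
# edge of top face/side face at near end: sample along cradle z through (x=9,y=-40) on the side face
for n,c in(("rel",a0),("p3",pickle.load(open("p3.pkl","rb"))[0]),("now",a)):
    for x in(3,9,15):
        zz=np.arange(110,175,.5);p=proj(c,[O+C@(np.array([x,-40,z])/1000) for z in zz]).astype(np.float32)
        v=cv2.remap(cv2.GaussianBlur(g(c),(3,3),0),p[:,:1].copy(),p[:,1:].copy(),cv2.INTER_LINEAR).ravel().astype(float)
        d=np.abs(v[6:]-v[:-6]);k=np.argsort(-d)[:1];print(n,x,"near-end top edge z",zz[k+3],"step",d[k])
for n,c in(("rel",b0),("now",b)):
    for y in(34,28,20):
        zz=np.arange(110,175,.5)
        p=proj(c,[O+C@(np.array([-2,y,z])/1000) for z in zz]).astype(np.float32)
        v=cv2.remap(g(c),p[:,:1].copy(),p[:,1:].copy(),cv2.INTER_LINEAR).ravel().astype(float)
        d=np.abs(v[6:]-v[:-6]);k=np.argsort(-d)[:1];print(n,"top y",y,"back top edge z",zz[k+3],"step",d[k])
E
python3 m2.py
```

```text
rel 3 near-end top edge z [157.] step [68.]
rel 9 near-end top edge z [157.5] step [69.]
rel 15 near-end top edge z [157.5] step [74.]
p3 3 near-end top edge z [169.5] step [25.]
p3 9 near-end top edge z [169.5] step [65.]
p3 15 near-end top edge z [160.] step [79.]
now 3 near-end top edge z [173.] step [22.]
now 9 near-end top edge z [167.] step [66.]
now 15 near-end top edge z [155.] step [73.]
rel top y 34 back top edge z [134.5] step [22.]
rel top y 28 back top edge z [166.] step [63.]
rel top y 20 back top edge z [153.5] step [87.]
now top y 34 back top edge z [121.5] step [23.]
now top y 28 back top edge z [166.] step [65.]
now top y 20 back top edge z [171.] step [64.]
```

```bash
cat > m3.py <<'E'
import cv2,pickle,numpy as np
from h import *
from cr import *
def run(L):
  for n,(a,b) in L:
    for lab,c,x,y in [("side",a,x,-40) for x in(3,9,15)]+[("top",b,-2,y) for y in(36,30,25)]:
        zz=np.arange(132,162,.5);p=proj(c,[O+C@(np.array([x,y,z])/1000) for z in zz]).astype(np.float32)
        v=cv2.remap(cv2.cvtColor(c["color"],cv2.COLOR_BGR2GRAY),p[:,:1].copy(),p[:,1:].copy(),cv2.INTER_LINEAR).ravel().astype(float)
        s=v[8:]-v[:-8];d=abs(s)
        pk=[(float(zz[i+4]),round(s[i])) for i in range(1,len(d)-1) if d[i]>=d[i-1] and d[i]>d[i+1] and d[i]>8]
        print(n,lab,x,y,pk)
ld=lambda f:pickle.load(open(f,"rb"))
if __name__=="__main__": run([("rel",ld("rel2.pkl")),("p3",ld("p3.pkl")),("now",ld("p4.pkl"))])
E
python3 m3.py
```

```text
rel side 3 -40 [(157.5, 89)]
rel side 9 -40 [(157.0, 92)]
rel side 15 -40 [(157.0, 95)]
rel top -2 36 [(138.0, 27), (149.0, -25)]
rel top -2 30 [(149.0, -20)]
rel top -2 25 [(153.0, -21)]
p3 side 3 -40 [(142.0, 13), (146.0, -22)]
p3 side 9 -40 [(143.5, 81), (147.5, -89)]
p3 side 15 -40 [(144.0, 95)]
p3 top -2 36 [(135.5, -33)]
p3 top -2 30 [(135.5, -18)]
p3 top -2 25 [(134.5, -15), (139.5, -9)]
now side 3 -40 [(140.5, 16), (144.5, -26)]
now side 9 -40 [(141.0, 10), (144.5, -23)]
now side 15 -40 [(143.0, 96), (155.5, -108)]
now top -2 36 [(136.5, 9)]
now top -2 30 []
now top -2 25 []
```

```bash
cat > m4.py <<'E'
import cv2,pickle,numpy as np,sys
from h import *
from cr import *
ld=lambda f:pickle.load(open(f,"rb"))
g=lambda c:cv2.cvtColor(c["color"],cv2.COLOR_BGR2GRAY)
b0=ld("rel2.pkl")[1]
pts=np.array([[460,298.3],[460.7,287.7],[463,293],[468,298.5],[466,287.9]],np.float32).reshape(-1,1,2)
for f in sys.argv[1:]:
    b=ld(f)[1]
    for w in(9,15):
        q,s,e=cv2.calcOpticalFlowPyrLK(g(b0),g(b),pts,None,winSize=(w,w),maxLevel=2)
        f2=lambda z:proj(b,O+C@(np.array([9,40,153.5-z])/1000))[0];u=(f2(14)-f2(0))/14
        print(f,w,"dz",np.round(((q-pts).reshape(-1,2)@u)/(u@u),1),s.ravel())
E
python3 m4.py p1.pkl p2.pkl p3.pkl p4.pkl
```

```text
p1.pkl 9 dz [-0.3 -0.  -0.   0.1 -3.9] [1 1 1 1 1]
p1.pkl 15 dz [-0.  -0.   0.1  0.1  0. ] [1 1 1 1 1]
p2.pkl 9 dz [-0.1 -0.1 -0.1  0.  -0.2] [1 1 1 1 1]
p2.pkl 15 dz [-0.1 -0.  -0.  -0.  -0.1] [1 1 1 1 1]
p3.pkl 9 dz [12.7 13.  13.6 23.2 20.8] [1 1 1 1 1]
p3.pkl 15 dz [ 0.3 10.   5.  19.3 12.9] [1 1 1 1 1]
p4.pkl 9 dz [16.1 16.3 16.8 26.6  7.4] [1 1 1 1 1]
p4.pkl 15 dz [ 0.1 13.7  7.3 22.5 16.3] [1 1 1 1 1]
```

```bash
cat > m5.py <<'E'
import cv2,pickle,numpy as np,sys
from h import *
from cr import *
ld=lambda f:pickle.load(open(f,"rb"))
for f in sys.argv[1:]:
    b=ld(f)[1];gr=cv2.cvtColor(b["color"],cv2.COLOR_BGR2GRAY)
    ys=np.arange(30,52,.25);out=[]
    for z in range(66,134,4):
        p=proj(b,[O+C@(np.array([20,y,z])/1000) for y in ys]).astype(np.float32)
        v=cv2.remap(gr,p[:,:1].copy(),p[:,1:].copy(),cv2.INTER_CUBIC).ravel().astype(float)
        v=cv2.GaussianBlur(v.reshape(1,-1),(0,0),4).ravel();d=np.abs(np.gradient(v))
        i=int(np.argmax(d[6:-6]))+6;w=d[i-5:i+6];out.append((z,(ys[i-5:i+6]@w)/w.sum()))
    o=np.array(out);k,c=np.polyfit(o[:,0],o[:,1],1);r=o[:,1]-np.polyval([k,c],o[:,0]);m=abs(r)<1.5*r.std()+.1
    k,c=np.polyfit(o[m,0],o[m,1],1);print(f,"slope rad",round(k,4),"y at z=70/130",round(k*70+c,2),round(k*130+c,2),"rms",round(r[m].std(),2))
E
python3 m5.py rel2.pkl p1.pkl p3.pkl p4.pkl
```

```text
rel2.pkl slope rad -0.1654 y at z=70/130 46.18 36.26 rms 2.29
p1.pkl slope rad -0.165 y at z=70/130 46.18 36.28 rms 2.32
p3.pkl slope rad -0.1692 y at z=70/130 46.24 36.09 rms 2.35
p4.pkl slope rad -0.1906 y at z=70/130 46.22 34.78 rms 2.47
```

```bash
sed -i 's/np.arange(30,52,.25)/np.arange(33,47,.25)/; s/range(66,134,4)/range(84,136,3)/; s/z=70\/130/z=90\/130/; s/k\*70+c/k*90+c/' m5.py; sed -i 's/^    k,c=np.polyfit(o\[m/    print(np.round(o[:,1],1));k,c=np.polyfit(o[m/' m5.py; python3 m5.py rel2.pkl p3.pkl p4.pkl
```

```text
[37.3 37.5 38.3 38.3 37.8 37.5 37.8 38.2 37.8 38.5 38.2 38.3 38.7 38.3
 38.7 38.5 38.5 38. ]
rel2.pkl slope rad 0.0217 y at z=90/130 37.74 38.6 rms 0.28
[37.3 37.7 38.5 37.5 38.  37.5 37.7 38.2 37.5 38.  38.  38.3 38.  38.
 38.5 38.5 38.5 38.3]
p3.pkl slope rad 0.02 y at z=90/130 37.56 38.36 rms 0.23
[36.6 37.  36.5 37.  36.5 36.8 37.2 36.8 37.  37.  37.3 37.2 37.2 37.5
 37.3 37.2 36.8 38.5]
p4.pkl slope rad 0.0164 y at z=90/130 36.73 37.39 rms 0.18
```

Call:
{"fn": "step_arm", "kwargs": {"increments": [[0,0,0,0,0,0,255],[0,0,0,0,0,0,255],[0,0,0,0,0,0,255],[0,0,0,0,0,0,255],[0,0,0,0,0,0,255],[0,0,0,0,0,0,255]]}}

```text
time: 23.7
tool_pos: [0.4886, -0.281, 0.1567]
tool_rot: [0.568, 0.592, 0.384, -0.424]
contact_force: [-4.2, 3.4, 15.7]
width: 0.0009
```

```bash
python3 cr.py|head -1; python3 st.py|head -1
python3 - <<'E'
import pickle
from bench import capture
a=capture("side");b=capture("top");pickle.dump((a,b),open("p5.pkl","wb"))
E
python3 m5.py p5.pkl|tail -1; python3 m4.py p5.pkl|head -1; python3 -c "
from m3 import *
run([('p5',ld('p5.pkl'))])"|head -3; python3 cr.py|head -1
```

```text
tcp in cradle mm [ 11.5  -0.6 114.7] F cradle [ 1.3  3.1 16.3]
23.7 pos [ 0.4886 -0.281   0.1567] F [-4.2  3.4 15.7] T [ 0.41 -0.14  0.15] w 0.0009 j [-0.72 -0.32  1.73  0.21  1.45 -0.65]
p5.pkl slope rad 0.0081 y at z=90/130 36.79 37.11 rms 0.28
p5.pkl 9 dz [15.9 16.4 16.7 26.1 14.1] [1 1 1 1 1]
p5 side 3 -40 [(140.5, 16), (144.5, -26)]
p5 side 9 -40 [(141.0, 10), (145.0, -24)]
p5 side 15 -40 [(143.0, 96), (155.5, -107)]
tcp in cradle mm [ 11.5  -0.6 114.7] F cradle [ 0.5  2.5 17.1]
```

```bash
python3 -c "
from bench import ctrl
print(ctrl.job_done())"; python3 cr.py|head -1
```

```text
the job is handed in; nothing more can be done
None
the job is handed in; nothing more can be done
```

I took the cream slab from the rack, leaned it in the jig and let go. It then stood by itself for over a second before I touched it again. I closed the fingers and pressed its top edge down the slope until it met the stops, then handed in at about 24 s, still pressing. No verdict was reported.

**Last checks:**
- **Push:** the force along the slope was steady at about 16–17 N and the tool was not moving. Once the plunger had yielded, the force rose steeply with almost no further travel. I take that as reaching the stops.
- **Travel:** the images put the slab's slide at about 14 mm on the near (-y) end and about 16 mm on the far (+y) end. The true travel to the stops is 14 mm, so I count the difference as image error.
- **Tilt:** the edge line in the top view turned by 0.004–0.014 rad, so any in-plane tilt is well under the 0.05 rad limit.
- **Sideways:** the slab shifted about 1 mm and sits roughly 3 mm off centre in my estimated jig frame, against a limit of 7 mm.

**Disagreements and gaps:**
- The fingertips met the slab about 30 mm lower, by the reported tool position, than the stated tool geometry predicts. The grip was therefore shallow, and I found contact by feel.
- In the last images my edge measurements disagreed by up to 3 mm, because the gripper's shadow fell on the slab.
- I could not see the stops themselves. I did not measure the other slabs or the jug again at the end, but nothing in the moves or the pictures suggested they were touched.

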